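# Reset the bread oven's door interlock with its two keys

## Robot

A 6-joint arm with a two-finger parallel gripper is mounted at the origin on the work surface. World frame = base frame: x ahead of the robot, y to its left, z up, the work surface at z = 0. Lengths are in mm, angles in rad, forces in N, time in s.
With the tool pointing down it reaches from about 400 to 925 mm from the base axis. Payload 12.5 kg.
Tool frame: the origin (TCP) lies between the finger pads; the fingertips stand 17 mm ahead of it and the grasp point (between the pads) lies 2 mm behind it; z points along the fingers, y is the direction in which the jaws open and shut (so a half turn about z gives the same grasp; the last joint's range is limited). The gripper opens to 95 mm and grips with 3 to 60 N. Pads are 20 mm wide; open, the fingers measure 119 mm over their backs; the gripper's body (75 mm by 180 mm) begins 59 mm behind the grasp point.
Start: joints at [-1.425, 0.491, 1.559, -0, 1.092, -0.106], TCP at [155.739, -605.302, 231.661] pointing down, gripper open.
Joint ranges: [-3.1, 3.1], [-0.84, 2.19], [0.05, 2.79], [-1.13, 4.28], [0.06, 2.93], [-2.69, 2.69]. Speed limits (rad/s): [2.22, 2.22, 2.79, 3.14, 3.14, 3.14].

## Interface

Orientations are given as a unit quaternion [w, x, y, z].
In Python, from plant import bot gives the robot as it stands.
- The arm moves only by the tool servo_tool, never from a script. Its argument "deltas" is a list of rows, each a list of 7 numbers: the turn, a rotation vector about the tool's x, y, z in rad, then the shift along the tool's x, y, z in cm, then the opening, from -1 (shut) to 1 (fully open), so that 0 is half open. In form: [[rx, ry, rz, dx, dy, dz, gripper], ...]. A call has exactly 5 rows; each row shifts and turns the pose as measured when the row begins, along the tool's axes as they then stand; what a row does not reach is not made up. A row lasts 1/8 s, in which the tool goes at most 62.5 mm and 10.7 degrees, less where a joint would pass 70% of its speed; a pose out of reach is approached as far as the arm can. A call is refused whole if a number of a shift passes 6.25 or a number of a turn 0.188, either way. A call with a gripper value outside its range is refused whole. The fingers move at their own pace and stop on an object; "squeeze" is the grip in N (left out, the last holds). Time passes only in rows, so rows that do not move let the fingers close, or fill a call up. It gives the time, the measured TCP pose, the force and the opening at its end, in the units of the state.
- bot.get_state(): the state, without advancing time (a new reading comes with each control period).
- bot.camera(name): name is "scene" or "top"; returns the picture (480x640x3 uint8, red, green, blue); there is no depth.
- bot.get_calibration(name): a dict with "mtx" (3x3 intrinsics, pixels), "R" (3x3) and "t" (3): a world point X has camera coordinates R X + t. Camera axes: x right, y down, z forward; pixel columns grow to the right and rows downward; lengths in mm; the calibration is good to about 2 mm. A picture is of the moment at which its call begins. get_calibration takes no time and is no camera call.
- bot.job_done(): hands the job in, once; it reports no verdict.
Trained networks look in the newest picture that a camera, given by its name, has taken for a name from the list of things; names that differ only in an ending like _2 or _b are one class to them, and where a whole thing is asked for, a point or a joint stands for the part that bears it (a point fixed in the world has none). Each returns a list of dicts, best first, with "confidence" (0 to 1); they miss things now and then, are a little off and sometimes report something else, mostly with a low value. They report only what shows in the picture. A call takes as long as a camera call.
- bot.search_frame(query, camera): "box" ([centre column, centre row, width, height] in pixels, round what is visible of it).
The state is a dict: "time_s": time; "joint_pos": joint angles; "joint_vel": joint speeds; "effort": joint torques, N m; "eef_pos": TCP position; "ee_rot": TCP orientation; "ft_force": force on the tool from outside, world axes, zero at the start; "torque": the same for the moment, N m; "grip_width": finger opening in mm.
Only numpy, scipy, OpenCV 4.12 (cv2) and the standard library are available. Lean on these libraries where they do the work, as an engineer would, in place of code of your own. Each camera call takes 0.05 s, during which the arm holds its last target.

## Task

Reset the oven door interlock at the grey control console: push the sliding steel guard all the way back by its upright tab to uncover the two small keys, press both keys fully down together, one fingertip on each, and keep them held down for three seconds. Then let both keys come up and push the guard all the way shut over them again. Only push and press: do not pinch the tab or press the larger single stop button, and leave everything else on the console and bench where it stands.

Things in the scene. Friction and masses are not known exactly. Their poses are not given: they have to be found in the camera images.
- console: Grey fixed control console, 190 (x) x 280 (y) x 50 mm. Origin: centre of its underside; x points from its near to its far edge (the way the guard opens), y left, z up. Flat deck at z = 50 mm; on it two rails along x (8 mm wide, at y = +-70 mm, 34 mm tall) and, between the keys, a fixed ridge (8 mm thick at y = 0, x from -95 to +5 mm, 24 mm tall), so one flat thing cannot press both keys.
- guard (a joint): Opening of the sliding steel guard in m: 0 = shut over the keys, 0.08 = fully open at its stop; slides along console +x, stays where left, needs about 2 N. A plate 60 (x) x 131 (y) x 4 mm, its top 30 mm above the deck; its middle is at console x = -45 mm (over the keys) when shut and x = +35 mm when open.
- guard_tab (a point): Centre of the guard's upright tab, a steel wall 16 mm thick (console x), 100 mm wide (y), 30 mm tall on the middle of the guard plate. The point is 15 mm above the plate, 15 mm below the tab's top edge, 95 mm above the bench. Push its near face to open, its far face to shut.
- tab_near: The near half (8 mm) of that tab, the face towards the console's near edge; origin at the middle of this half's lower edge. Touching both halves at once with force counts as pinching.
- tab_far: The far half (8 mm) of that tab; origin at the middle of this half's lower edge.
- key_l (a joint): Travel of the left (+y) key in m: 0 = up, 0.008 = fully down, flush with its black collar. Springs back; starts moving at about 1.5 N, fully down at about 5 N.
- key_r (a joint): The same for the right (-y) key.
- key_l_top (a point): Centre of the top of the left key: grey, round, 28 mm across, 8 mm proud of a black collar 44 mm across, its top 20 mm above the deck when up (70 mm above the bench); under the guard at first. Both keys lie at console x = -45 mm, each 30 to 38 mm from y = 0, so 60 to 76 mm apart, differing each time. The point moves down with the key.
- key_r_top (a point): Centre of the top face of the right key, the same size.
- stop (a joint): Travel of the stop button in m: 0 = up, 0.006 = pressed. Not to be pressed.
- stop_top (a point): Centre of the top of the single larger stop button, grey, 40 mm across in a black collar of 56 mm, 18 mm above the deck, on the left or right side of the console outside the rails (an indicator lamp, a white dome 36 mm tall, is on the other side).
- jar: Small seed jar, 40 mm across, 60 mm tall, standing on the right (-y) far part of the console deck. Origin: centre of its underside.
- cutter: Steel cutter ring, 52 mm across, 30 mm tall, on the left (+y) far part of the console deck. Origin: centre of its underside.
- basket: Round proofing basket, 170 mm across, 70 mm tall, on the bench left of the console. Origin: centre of its underside.
- loaf: Round baked loaf, 160 mm across, 75 mm tall, on the bench right of the console. Origin: centre of its underside.
- brush: Wooden brush about 200 mm long lying on the bench beyond the console. Origin: centre of its underside.
- mug: White mug, 76 mm across, 85 mm tall, on the bench left of and beyond the console. Origin: centre of its underside.
- tin: Pale storage canister with a paper label, 70 mm across, 100 mm tall, on the bench right of and beyond the console. Origin: centre of its underside.

How it is judged (in metres and radians):
On the way, in this order (a step that is already met when the one before it is completed fails the run):
1. the guard is pushed all the way back (value of joint guard above 0.072 m), for 0.2 s.
2. both keys are held down together, without a break, with the guard open (value of joint each of key_l, key_r above 0.006 m and value of joint guard above 0.065 m), for 2.7 s.
3. both keys are let up again (value of joint each of key_l, key_r below 0.0015 m), for 0.2 s.
At the end, for the whole second after the job is handed in: The guard is shut again (within 8 mm), both keys and the stop button are up (within 2 mm), and each of the seven loose things is within 30 mm of where it started (all of step 3 and value of joint guard below 0.008 m and value of joint stop below 0.002 m and distance of each of jar, cutter, basket, loaf, brush, mug, tin from where it was at the start of the episode below 0.03 m); the robot touches nothing.
It fails at once if one key is pressed down while the other is still up ((value of joint key_l above 0.0065 m and value of joint key_r below 0.001 m) or (value of joint key_r above 0.0065 m and value of joint key_l below 0.001 m)).
It fails at once if the stop button is pressed (value of joint stop above 0.003 m).
It fails at once if the guard's tab is pinched (both faces loaded at once) (contact force between the fingers and tab_near above 2 N and contact force between the fingers and tab_far above 2 N).
It fails at once if something else on the console or bench is shoved or lifted more than 30 mm (distance of any of jar, cutter, basket, loaf, brush, mug, tin from where it was at the start of the episode above 0.03 m).
It fails at once if the jar, the mug or the tin is tipped over (angle between any of jar, mug, tin's own z axis and vertical above 0.5 rad).
It also fails if it takes over 61 s, if anything falls off the work surface, if the arm or the gripper's body presses on something with over 40 N, if the wrist force passes 120 N, or if a joint passes its speed limit or range.

## Working session

There is one attempt and no reset: what is moved stays moved. The work goes in short steps, Python scripts to look and compute and a tool call to move; the robot and the scene stay as the last step left them, time stands still between calls to the robot, and variables do not carry over. Pictures are saved under pics/ and viewed, and the job is handed in when it is done.

Besides the shell and the picture viewer there is one more tool, called after "Call:" as name([rows], argument=value, ...), one row to a line, values as JSON. servo_tool: Moves the arm, as the interface text tells. Its arguments: {"type":"object","properties":{"deltas":{"type":"array"},"squeeze":{"type":"number"}},"required":["deltas"]}

```bash
mkdir -p pics; ls; python3 - <<'E'
from plant import bot
import cv2
s=bot.get_state(); print({k:s[k] for k in('time_s','eef_pos','ee_rot','grip_width','joint_pos')})
for n in('scene','top'):
    im=bot.camera(n); cv2.imwrite(f'pics/{n}0.png',im[:,:,::-1]); c=bot.get_calibration(n); print(n,c)
E
```

```text
pics
{'time_s': 0.0, 'eef_pos': array([ 155.70470424, -605.05542802,  231.04634052]), 'ee_rot': array([-5.57233097e-04,  9.92084148e-01,  1.25573618e-01, -1.38636606e-05]), 'grip_width': 95.40222060053244, 'joint_pos': array([-1.42459535e+00,  4.91565053e-01,  1.55948422e+00, -5.75295501e-06,
        1.09165818e+00, -1.05608421e-01])}
scene {'mtx': array([[446.54725476,   0.        , 323.60018347],
       [  0.        , 446.54725476, 245.88575391],
       [  0.        ,   0.        ,   1.        ]]), 'R': array([[-0.31818875,  0.94787953, -0.01674278],
       [ 0.60484613,  0.18937506, -0.77349741],
       [-0.7300117 , -0.25624498, -0.63357828]]), 't': array([ 161.05127806, -297.17691401, 1307.54184779])}
top {'mtx': array([[434.60752571,   0.        , 320.49481317],
       [  0.        , 434.60752571, 229.27465471],
       [  0.        ,   0.        ,   1.        ]]), 'R': array([[-0.02143619, -0.99965634,  0.01508959],
       [-0.99497656,  0.01985475, -0.09811945],
       [ 0.09778613, -0.0171171 , -0.99506024]]), 't': array([ 40.56907729, 586.62880561, 757.12235143])}
```

View pics/scene0.png

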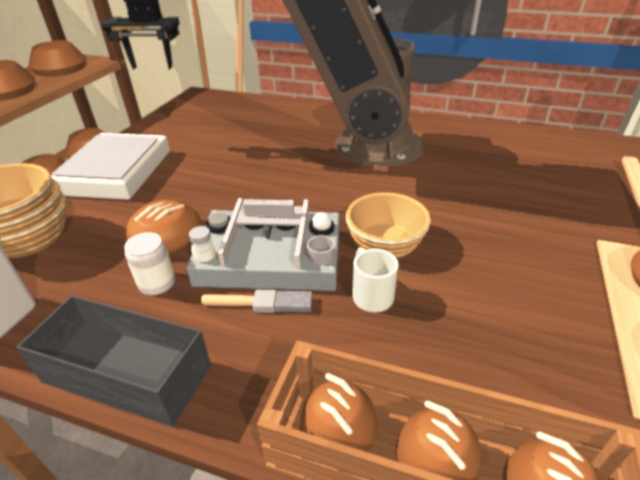

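View pics/top0.png

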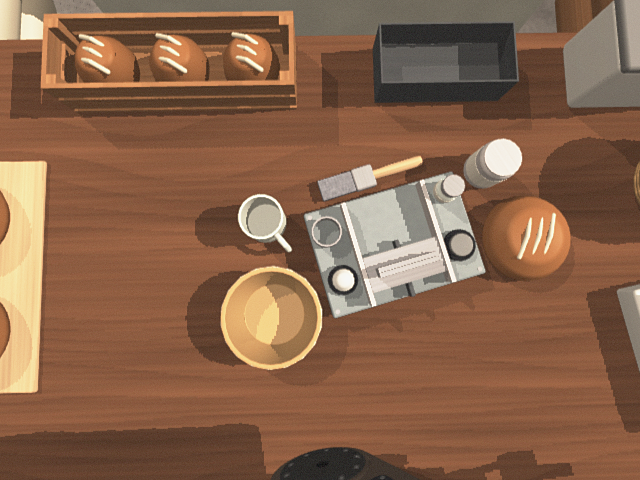

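The top view shows the console tilted, with its centre near (395,245). The lamp is at (342,280) on the left and the stop button at (461,246) on the right, with the guard tab near (409,264). I'll zoom in to fit the console pose.

```bash
python3 - <<'E'
import cv2
im=cv2.imread('pics/top0.png'); c=im[165:325,295:495]; cv2.imwrite('pics/topz.png',cv2.resize(c,None,fx=4,fy=3.75,interpolation=cv2.INTER_CUBIC))
c=cv2.resize(c,(800,600)) 
im=cv2.imread('pics/scene0.png'); c=im[190:300,180:350]; cv2.imwrite('pics/scenez.png',cv2.resize(c,None,fx=4.5,fy=4.5,interpolation=cv2.INTER_CUBIC))
E
```

```text
(no output)
```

View pics/topz.png

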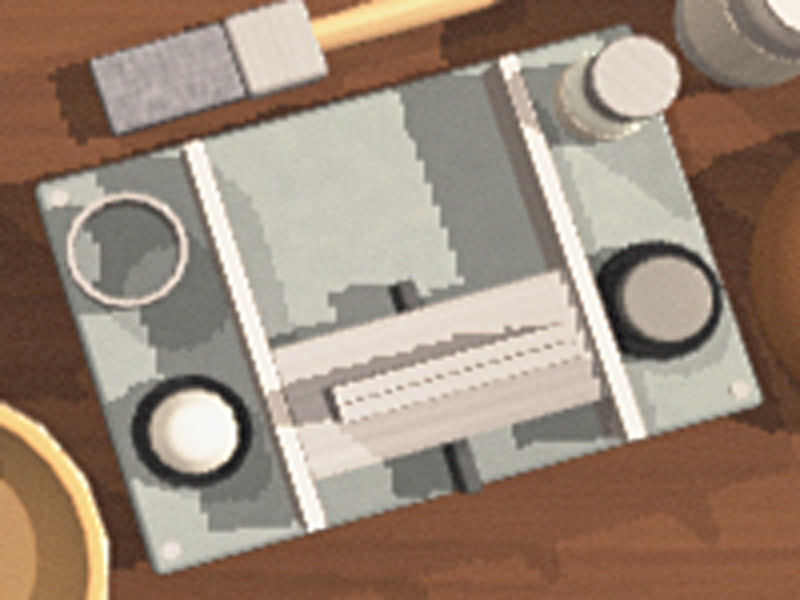

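View pics/scenez.png

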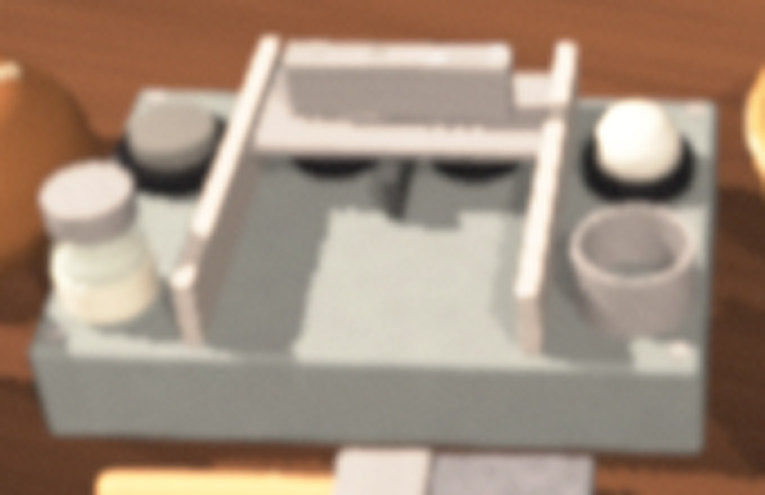

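```bash
cat > h.py <<'E'
import numpy as np, cv2
from plant import bot
def proj(n,X):
    c=bot.get_calibration(n); X=np.atleast_2d(X)
    p=(c['R']@X.T).T+c['t']; p=(c['mtx']@p.T).T; return p[:,:2]/p[:,2:]
def ray(n,uv,z):
    c=bot.get_calibration(n); d=c['R'].T@np.linalg.inv(c['mtx'])@np.array([uv[0],uv[1],1.]); o=-c['R'].T@c['t']
    return o+d*(z-o[2])/d[2]
def tri(uvs):
    A=[];b=[]
    for n,uv in uvs:
        c=bot.get_calibration(n); P=c['mtx']@np.c_[c['R'],c['t']]
        for i in (0,1):
            r=uv[i]*P[2]-P[i]; A.append(r[:3]/1e3);b.append(-r[3]/1e3)
    return np.linalg.lstsq(np.array(A),np.array(b),rcond=None)[0]
def c2w(pose,P):
    P=np.atleast_2d(P).astype(float); x,y,a=pose[:3]; c,s=np.cos(a),np.sin(a)
    return np.c_[x+c*P[:,0]-s*P[:,1], y+s*P[:,0]+c*P[:,1], P[:,2]]
E
cat > fit.py <<'E'
from h import *
from scipy.optimize import least_squares
T=lambda u,v:(295+u/4,165+v/3.75)
S=lambda u,v:(180+u/4.5,190+v/4.5)
obs=[('top',T(38,186),(95,140,50)),('top',T(162,572),(-95,140,50)),('top',T(762,402),(-95,-140,50)),('top',T(628,26),(95,-140,50)),
('top',T(193,145),(95,70,84)),('top',T(315,526),(-95,70,84)),('top',T(510,60),(95,-70,84)),('top',T(635,436),(-95,-70,84)),
('scene',S(38,348),(95,-140,50)),('scene',S(700,368),(95,140,50)),('scene',S(715,103),(-95,140,50)),('scene',S(142,90),(-95,-140,50))]
def res(q,names=('top','scene')):
    r=[]
    for n,uv,P in obs:
        if n in names:
            w=c2w(q,P); w[:,2]+=q[3]; r.append(proj(n,w)[0]-uv)
    return np.array(r)
f=lambda names:least_squares(lambda q:res(q,names).ravel(),[600,-50,.2,0]).x
for names in (('top',),('scene',),('top','scene')):
    q=f(names); print(names,q.round(3)); 
print(res(q).round(1).tolist())
s=least_squares(lambda q:res(np.r_[q,0]).ravel(),[600,-50,.2]).x; print(s)
print('tab',c2w(s,[[-45,0,95]]),'tabtop in top', proj('top',c2w(s,[[-45-8,50,110],[-45+8,50,110],[-53,-50,110],[-37,-50,110]])))
E
python3 fit.py
```

```text
('top',) [ 5.59056e+02 -1.05118e+02  2.65000e-01 -2.17340e+01]
('scene',) [ 5.46609e+02 -1.04040e+02  2.69000e-01 -1.18410e+01]
('top', 'scene') [ 5.57214e+02 -1.01336e+02  2.65000e-01 -5.48500e+00]
[[-1.2, 0.2], [-1.6, 1.5], [0.4, 0.9], [0.5, -0.4], [-1.0, -2.9], [1.3, 3.8], [-2.3, -2.8], [0.8, 3.8], [-3.3, 1.6], [-0.4, 1.3], [-0.4, 0.3], [-0.7, 0.6]]
[ 5.57767654e+02 -1.00171060e+02  2.65269260e-01]
tab [[ 514.34166624 -111.96867035   95.        ]] tabtop in top [[381.24949654 281.33334878]
 [378.30937898 271.7190968 ]
 [440.32234583 263.66673817]
 [437.27897613 254.14631545]]
```

```bash
cat >> fit.py <<'E'
print('----')
def res2(q):
    r=[]
    for n,uv,P in obs:
        P=np.array(P,float)
        if P[2]==84: P[0]*=q[3]/95
        r.append(proj(n,c2w(q,P))[0]-uv)
    return np.array(r)
o=least_squares(lambda q:res2(q).ravel(),[600,-50,.2,90],loss='soft_l1'); s=o.x; print(s); print(res2(s).round(1).tolist())
np.save('pose.npy',s[:3])
E
cat > ov.py <<'E'
from h import *
import sys
s=np.load('pose.npy'); g=float(sys.argv[1]); tag=sys.argv[2]
def box(x0,x1,y0,y1,z0,z1):
    return [np.array([[x0,y0,z],[x1,y0,z],[x1,y1,z],[x0,y1,z]]) for z in(z0,z1)]
for n,(a,b,c,d),k in(('top',(165,325,295,495),4),('scene',(190,300,180,350),4.5)):
    im=bot.camera(n)[:,:,::-1].copy(); im=cv2.resize(im[a:b,c:d],None,fx=k,fy=k,interpolation=cv2.INTER_CUBIC)
    raw=im.copy()
    for B in(box(-95,95,-140,140,0,50),box(-53+g,-37+g,-50,50,80,110),box(-75+g,-15+g,-65.5,65.5,76,80),box(-85,85,66,74,50,84),box(-85,85,-74,-66,50,84)):
        for q in B:
            p=(proj(n,c2w(s,q))-[c,a]+.5)*k
            cv2.polylines(im,[p.astype(int)],True,(0,0,255),1)
    cv2.imwrite(f'pics/{tag}_{n}.png',im[:600,:800]); cv2.imwrite(f'pics/{tag}_{n}_raw.png',raw[:600,:800])
E
python3 fit.py | sed -n '/----/,$p'; python3 ov.py 0 a
```

```text
----Traceback (most recent call last):
  File "fit.py", line 28, in <module>
    o=least_squares(lambda q:res2(q).ravel(),[600,-50,.2,90],loss='soft_l1'); s=o.x; print(s); print(res2(s).round(1).tolist())
    return func(*args, **kwargs)
    result = trf(vector_fun.fun, vector_fun.jac, x0, f0, J0, lb, ub, ftol, xtol,
                 gtol, max_nfev, x_scale, loss_function, tr_solver,
                 tr_options.copy(), verbose, callback=callback_wrapped)
    return trf_no_bounds(
        fun, jac, x0, f0, J0, ftol, xtol, gtol, max_nfev, x_scale,
        loss_function, tr_solver, tr_options, verbose, callback=callback)
    J = jac(x)
    self._update_jac()
    ~~~~~~~~~~~~~~~~^^
    self.J = self.jac_wrapped(xp_copy(self.x), f0=self.f)
             ~~~~~~~~~~~~~~~~^^^^^^^^^^^^^^^^^^^^^^^^^^^^
    J, dct = approx_derivative(
             ~~~~~~~~~~~~~~~~~^
        self.fun,
        ^^^^^^^^^
    ...<2 lines>...
        **self.finite_diff_options,
        ^^^^^^^^^^^^^^^^^^^^^^^^^^^
    )
    ^
    J, _nfev = _dense_difference(fun_wrapped, x0, f0, h,
               ~~~~~~~~~~~~~~~~~^^^^
[... 515 characters left out ...]
lf.kwargs)
           ~~~~~~^^^^^^^^^^^^^^^^^^^^^^^^^^^^^^
  File "fit.py", line 28, in <lambda>
    o=least_squares(lambda q:res2(q).ravel(),[600,-50,.2,90],loss='soft_l1'); s=o.x; print(s); print(res2(s).round(1).tolist())
                             ~~~~^^^
  File "fit.py", line 26, in res2
    r.append(proj(n,c2w(q,P))[0]-uv)
             ~~~~^^^^^^^^^^^^
  File "h.py", line 4, in proj
    c=bot.get_calibration(n); X=np.atleast_2d(X)
ValueError: time passes only in moves, steps and waits
Traceback (most recent call last):
  File "ov.py", line 3, in <module>
    s=np.load('pose.npy'); g=float(sys.argv[1]); tag=sys.argv[2]
FileNotFoundError: [Errno 2] No such file or directory: 'pose.npy'
```

Too many calibration calls in one script, so I'll cache them.

```bash
sed -i 's/bot.get_calibration(n)/cal(n)/; 2a import functools\n@functools.cache\ndef cal(n): return bot.get_calibration(n)' h.py
python3 fit.py | sed -n '/----/,$p'; python3 ov.py 0 a
```

```text
----
[ 5.57757627e+02 -1.00271821e+02  2.64658644e-01  8.83622881e+01]
[[-1.9, -0.5], [-2.2, 1.4], [1.0, 0.7], [0.9, -1.4], [-0.3, -0.1], [-0.1, -0.2], [-0.9, -0.1], [-0.0, -0.3], [-3.6, -0.3], [0.0, -0.6], [0.1, -1.5], [-0.7, -1.2]]
```

View pics/a_top.png

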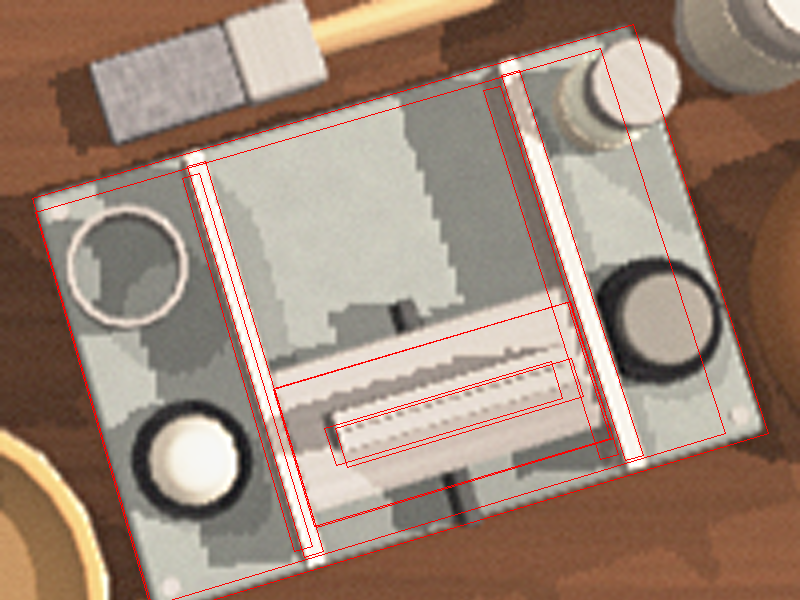

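View pics/a_scene.png

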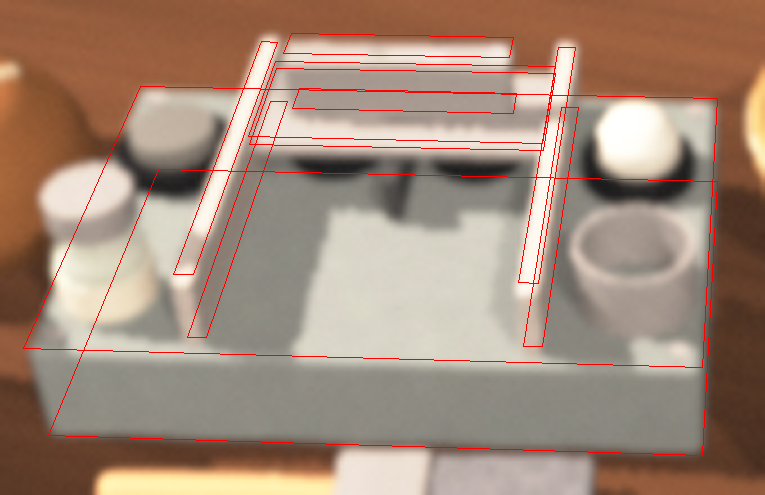

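```bash
cat > go.py <<'E'
from h import *
import sys
from scipy.spatial.transform import Rotation as Ro
s=np.load('pose.npy'); st=bot.get_state()
q=st['ee_rot']; R=Ro.from_quat([q[1],q[2],q[3],q[0]])
p=st['eef_pos']; c,sn=np.cos(s[2]),np.sin(s[2])
d=p-np.r_[s[:2],0]; print('t',round(st['time_s'],2),'console xyz(TCP)',np.round([c*d[0]+sn*d[1],-sn*d[0]+c*d[1],p[2]],1),'F',st['ft_force'].round(1),'grip',st['grip_width'].round(1))
want=Ro.from_matrix(np.array([[c,sn,0],[sn,-c,0],[0,0,-1]]))
print('turn',(R.inv()*want).as_rotvec().round(4))
if len(sys.argv)>3:
    t=c2w(s,[list(map(float,sys.argv[1:4]))])[0]; print('world target',t.round(1),'delta cm',(R.inv().apply(t-p)/10).round(2))
E
python3 - <<'E'
import numpy as np
s=np.load('pose.npy'); s[0]+=2*np.cos(s[2]); s[1]+=2*np.sin(s[2]); np.save('pose.npy',s); print(s)
E
python3 go.py -85 0 230
```

```text
[ 5.59687991e+02 -9.97486613e+01  2.64658644e-01]Traceback (most recent call last):
  File "go.py", line 7, in <module>
    d=p-np.r_[s[:2],0]; print('t',round(st['time_s'],2),'console xyz(TCP)',np.round([c*d[0]+sn*d[1],-sn*d[0]+c*d[1],p[2]],1),'F',st['ft_force'].round(1),'grip',st['grip_width'].round(1))
                                                                                                                                                                ^^^^^^^^^^^^^^^^^^^^^^
AttributeError: 'float' object has no attribute 'round'
```

```bash
sed -i "s/st\['grip_width'\].round(1)/round(st['grip_width'],1)/" go.py; python3 go.py -85 0 230
```

```text
t 0.2 console xyz(TCP) [-522.1 -382.2  231.3] F [ 1.1 -0.9  0.4] grip 94.8
turn [-0.0007 -0.0001 -0.0129]
world target [ 477.6 -122.   230. ] delta cm [ 43.22 -38.78   0.16]
```

Call:
servo_tool([
  [0, 0, -0.0129, 4, -3.6, 0, 0.16],
  [0, 0, 0, 4, -3.6, 0, 0.16],
  [0, 0, 0, 4, -3.6, 0, 0.16],
  [0, 0, 0, 4, -3.6, 0, 0.16],
  [0, 0, 0, 4, -3.6, 0, 0.16],
])

```text
time_s: 0.82
eef_pos: [304.2, -375.4, 230.0]
ee_rot: [-0.001, 0.992, 0.129, 0.0]
ft_force: [1.1, -0.8, -0.8]
grip_width: 55.9
```

Call:
servo_tool([
  [0, 0, 0, 4, -3.6, 0, 0.16],
  [0, 0, 0, 4, -3.6, 0, 0.16],
  [0, 0, 0, 4, -3.6, 0, 0.16],
  [0, 0, 0, 4, -3.6, 0, 0.16],
  [0, 0, 0, 2, -1.8, 0, 0.16],
])

```text
time_s: 1.45
eef_pos: [440.5, -164.3, 230.7]
ee_rot: [-0.0, 0.992, 0.13, 0.001]
ft_force: [-0.2, -0.3, 0.6]
grip_width: 55.1
```

```bash
python3 go.py -85 0 150
```

```text
t 1.45 console xyz(TCP) [-132.   -31.1  230.7] F [-0.2 -0.3  0.6] grip 55.1
turn [-0.0003 -0.0012 -0.0041]
world target [ 477.6 -122.   150. ] delta cm [ 4.67 -3.13  8.08]
```

Call:
servo_tool([
  [0, 0, -0.004, 2, -1.5, 2, 0.16],
  [0, 0, 0, 2, -1.5, 2, 0.16],
  [0, 0, 0, 0.7, -0.4, 2, 0.16],
  [0, 0, 0, 0, 0, 2, 0.16],
  [0, 0, 0, 0, 0, 2, 0.16],
])

```text
time_s: 2.08
eef_pos: [480.1, -115.3, 129.2]
ee_rot: [0.001, 0.991, 0.134, 0.002]
ft_force: [-0.1, -0.4, -0.7]
grip_width: 54.8
```

```bash
python3 go.py -85 0 107; python3 - <<'E'
from h import *
for n in('scene','top'): cv2.imwrite(f'pics/{n}1.png',bot.camera(n)[:,:,::-1])
E
```

```text
t 2.08 console xyz(TCP) [-80.9   5.9 129.2] F [-0.1 -0.4 -0.7] grip 54.8
turn [ 0.0021 -0.0041  0.0046]
world target [ 477.6 -122.   107. ] delta cm [-0.42  0.58  2.22]
```

View pics/scene1.png

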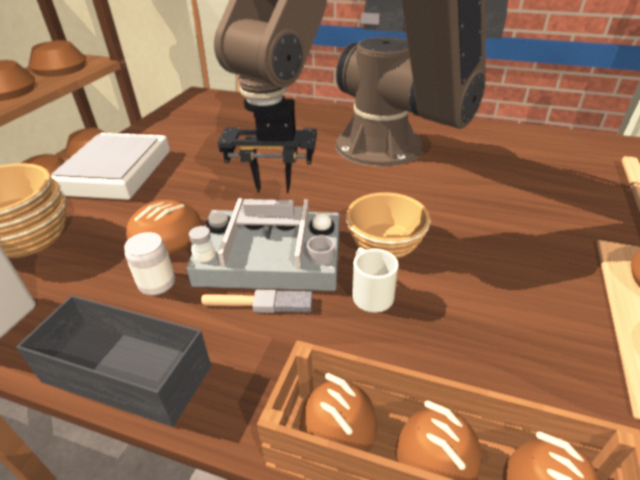

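The hand stands behind the tab on its near side, with the fingertips at about (258,190) and (288,190). Next I descend, then push slowly.

Call:
servo_tool([
  [0, 0, 0.004, -0.3, 0.5, 1.2, 0.16],
  [0, 0, 0, 0, 0, 0.7, 0.16],
  [0, 0, 0, 0, 0, 0.2, 0.16],
  [0, 0, 0, 0, 0, 0, 0.16],
  [0, 0, 0, 0, 0, 0, 0.16],
])

```text
time_s: 2.8
eef_pos: [478.3, -121.7, 107.7]
ee_rot: [0.001, 0.991, 0.132, 0.002]
ft_force: [0.2, 1.0, 0.5]
grip_width: 55.2
```

```bash
python3 go.py -85 0 107
```

```text
t 2.8 console xyz(TCP) [-8.430e+01  1.000e-01  1.077e+02] F [0.2 1.  0.5] grip 55.2
turn [ 0.0016 -0.0034 -0.0005]
world target [ 477.6 -122.   107. ] delta cm [-0.07  0.01  0.07]
```

Call:
servo_tool([
  [0, 0, 0, 0.8, 0, 0, 0.16],
  [0, 0, 0, 1.2, 0, 0, 0.16],
  [0, 0, 0, 1.2, 0, 0, 0.16],
  [0, 0, 0, 1.2, 0, 0, 0.16],
  [0, 0, 0, 1.2, 0, 0, 0.16],
])

```text
time_s: 3.42
eef_pos: [535.8, -106.2, 108.4]
ee_rot: [0.001, 0.991, 0.132, 0.002]
ft_force: [-1.7, -1.4, 0.3]
grip_width: 55.1
```

```bash
python3 go.py 17 0 107; python3 - <<'E'
from h import *
for n in('scene','top'): cv2.imwrite(f'pics/{n}2.png',bot.camera(n)[:,:,::-1])
E
```

```text
t 3.42 console xyz(TCP) [-24.7  -0.  108.4] F [-1.7 -1.4  0.3] grip 55.1
turn [ 0.002  -0.003  -0.0001]
world target [576.1 -95.3 107. ] delta cm [ 4.17 -0.    0.15]
```

View pics/scene2.png

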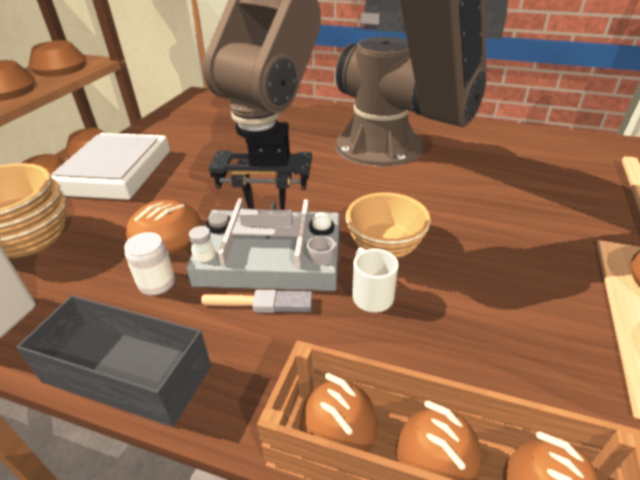

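The guard is sliding, with the tab now near (265,222) and about 2 N on the tool. Continuing the push.

Call:
servo_tool([
  [0, 0, 0, 1, 0, 0.1, 0.16],
  [0, 0, 0, 1, 0, 0, 0.16],
  [0, 0, 0, 0.8, 0, 0, 0.16],
  [0, 0, 0, 0.6, 0, 0, 0.16],
  [0, 0, 0, 0.4, 0, 0, 0.16],
])

```text
time_s: 4.15
eef_pos: [574.3, -95.5, 107.2]
ee_rot: [0.001, 0.991, 0.132, 0.001]
ft_force: [-21.8, -10.7, 13.1]
grip_width: 55.3
```

```bash
python3 go.py 17 0 107
```

```text
t 4.15 console xyz(TCP) [ 15.2   0.3 107.2] F [-21.8 -10.7  13.1] grip 55.3
turn [ 0.0014 -0.0017  0.0004]
world target [576.1 -95.3 107. ] delta cm [0.18 0.03 0.02]
```

There is 24 N on the tool at x≈15, so the guard is at its stop. Hold briefly, back off a little, then rise.

Call:
servo_tool([
  [0, 0, 0, -0.05, 0, 0, 0.16],
  [0, 0, 0, 0, 0, 0, 0.16],
  [0, 0, 0, -2, 0, 0, 0.16],
  [0, 0, 0, -2, 0, 0, 0.16],
  [0, 0, 0, -2, 0, -2, 0.16],
])

```text
time_s: 4.78
eef_pos: [515.7, -111.2, 126.3]
ee_rot: [0.0, 0.991, 0.132, 0.002]
ft_force: [-1.2, -0.4, 0.3]
grip_width: 55.5
```

Call:
servo_tool([
  [0, 0, 0, -4, 0, -4, 0.16],
  [0, 0, 0, -5, 0, -4, 0.16],
  [0, 0, 0, -5, 0, -2, 0.16],
  [0, 0, 0, -4, 0, 0, 0.16],
  [0, 0, 0, 0, 0, 0, 0.16],
])

```text
time_s: 5.4
eef_pos: [339.0, -159.5, 229.1]
ee_rot: [0.003, 0.991, 0.132, 0.005]
ft_force: [0.9, -0.5, 0.3]
grip_width: 55.4
```

```bash
python3 go.py -45 0 140;python3 ov.py 80 b
```

```text
t 5.4 console xyz(TCP) [-2.287e+02  1.000e-01  2.291e+02] F [ 0.9 -0.5  0.3] grip 55.4
turn [ 0.0069 -0.009  -0.0007]
world target [ 516.3 -111.5  140. ] delta cm [18.29 -0.07  9.08]
```

View pics/b_top.png

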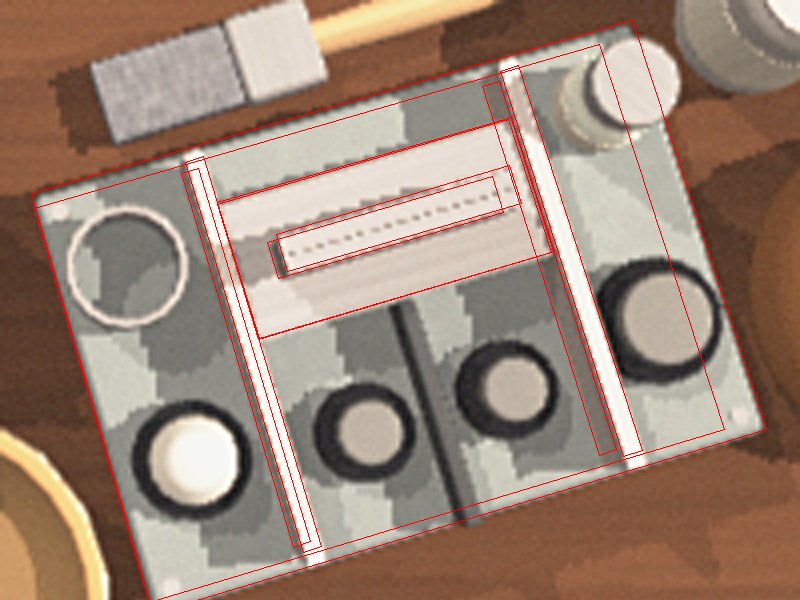

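View pics/b_scene.png

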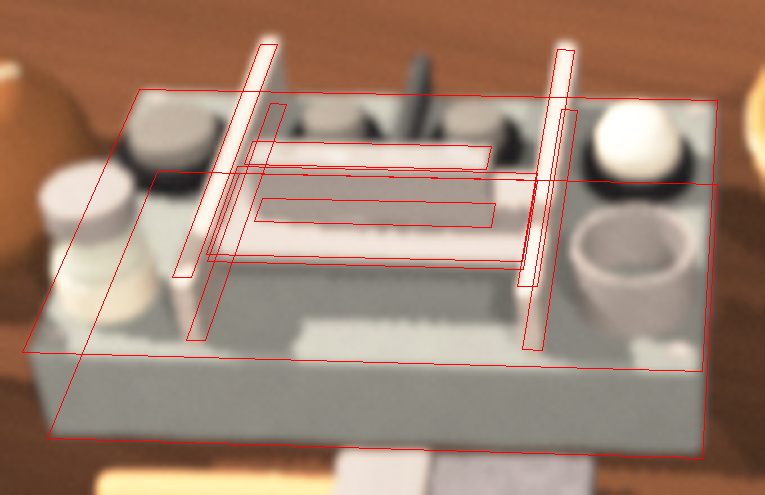

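Guard is fully open; the overlay at 80 mm matches. Key tops in the 4x top crop are at about (370,433) left and (516,388) right, and in the scene crop at about (475,118) and (335,117). I'll measure them more exactly.

```bash
python3 - <<'E'
from h import *
s=np.load('pose.npy'); c,sn=np.cos(s[2]),np.sin(s[2])
def inv(p): d=p-np.r_[s[:2],0]; return np.round([c*d[0]+sn*d[1],-sn*d[0]+c*d[1],p[2]],1)
im=cv2.imread('pics/b_top_raw.png'); sub=im[330:500,290:570]
def seg(u,v,r=45):
    hsv=im[v-r:v+r,u-r:u+r].astype(float)
    ref=np.median(im[v-6:v+6,u-6:u+6].reshape(-1,3),0)
    m=(np.abs(hsv-ref).max(2)<35).astype(np.uint8)
    m=cv2.morphologyEx(m,cv2.MORPH_OPEN,np.ones((9,9),np.uint8))
    n,l,st,ce=cv2.connectedComponentsWithStats(m); k=l[r,r]; return ce[k]+[u-r,v-r],st[k]
out={}
for k,(u,v),sc in(('L',(370,433),(475,118)),('R',(516,388),(335,117))):
    ce,st=seg(u,v); uv=(295+(ce[0]+.5)/4-.5,165+(ce[1]+.5)/4-.5); su=(180+sc[0]/4.5,190+sc[1]/4.5)
    print(k,ce.round(1),st[2:], 'top@70',inv(ray('top',uv,70)),'scene@70',inv(ray('scene',su,70)),'tri',inv(tri([('top',uv),('scene',su)])))
for n in('top','scene'):
    for q in('key_l_top','key_r_top'):
        print(n,q,[(np.round(d['box'],1).tolist(),round(d['confidence'],2)) for d in bot.search_frame(q,n)[:3]])
E
```

```text
L [371.1 432.1] [  59   60 2853] top@70 [-46.5  30.   70. ] scene@70 [-47.2  32.1  70. ] tri [-46.5  31.2  70.6]
R [516.1 388.7] [  59   59 2828] top@70 [-46.4 -34.9  70. ] scene@70 [-45.6 -32.   70. ] tri [-46.6 -33.6  69.6]
top key_l_top [([390.5, 273.1, 14.7, 16.6], 0.59), ([262.9, 221.9, 51.5, 58.8], 0.19)]
top key_r_top [([424.4, 262.6, 16.1, 16.2], 0.57), ([526.6, 239.8, 89.3, 85.8], 0.37)]
scene key_l_top [([283.9, 217.7, 14.0, 11.4], 0.5)]
scene key_r_top [([254.6, 215.8, 12.9, 12.7], 0.52)]
```

Both views agree: the keys are at console x≈-46, y≈+31 and -34, and z≈70. The spacing is 65 mm, so the opening should be 53 mm. Moving over them.

Call:
servo_tool([
  [0.007, -0.009, 0, 4, 0, 0.8, 0.12],
  [0, 0, 0, 4, 0, 0.8, 0.12],
  [0, 0, 0, 4, 0, 1.5, 0.12],
  [0, 0, 0, 4, 0, 2, 0.12],
  [0, 0, 0, 2, 0, 2.5, 0.12],
])

```text
time_s: 6.32
eef_pos: [523.0, -108.3, 149.5]
ee_rot: [-0.0, 0.991, 0.134, -0.0]
ft_force: [-0.3, -0.4, 0.1]
grip_width: 53.2
```

```bash
python3 go.py -46 -1.5 100
```

```text
t 6.33 console xyz(TCP) [-37.6   1.4 149.5] F [-0.3 -0.4  0.1] grip 53.2
turn [-0.0007  0.0002  0.0049]
world target [ 515.7 -113.2  100. ] delta cm [-0.84  0.29  4.95]
```

Call:
servo_tool([
  [0, 0, 0.005, -0.8, 0.3, 2, 0.12],
  [0, 0, 0, 0, 0, 1.5, 0.12],
  [0, 0, 0, 0, 0, 1, 0.12],
  [0, 0, 0, 0, 0, 0.2, 0.12],
  [0, 0, 0, 0, 0, 0, 0.12],
])

```text
time_s: 6.95
eef_pos: [518.2, -111.0, 97.7]
ee_rot: [-0.001, 0.991, 0.134, -0.002]
ft_force: [0.1, -0.0, 0.2]
grip_width: 53.4
```

```bash
python3 go.py -46 -1.5 90;python3 ov.py 80 c
```

```text
t 6.95 console xyz(TCP) [-42.9  -0.   97.7] F [ 0.1 -0.   0.2] grip 53.4
turn [-0.0029  0.0029  0.0037]
world target [ 515.7 -113.2   90. ] delta cm [-0.3   0.15  0.77]
```

View pics/c_scene_raw.png

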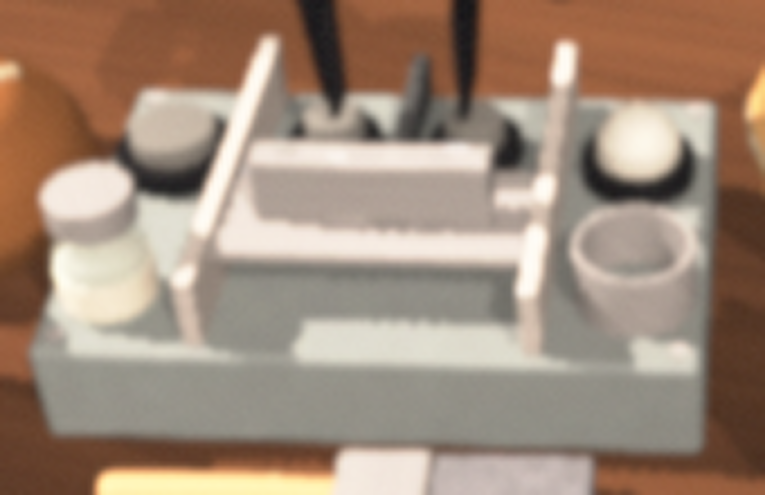

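View pics/c_top_raw.png

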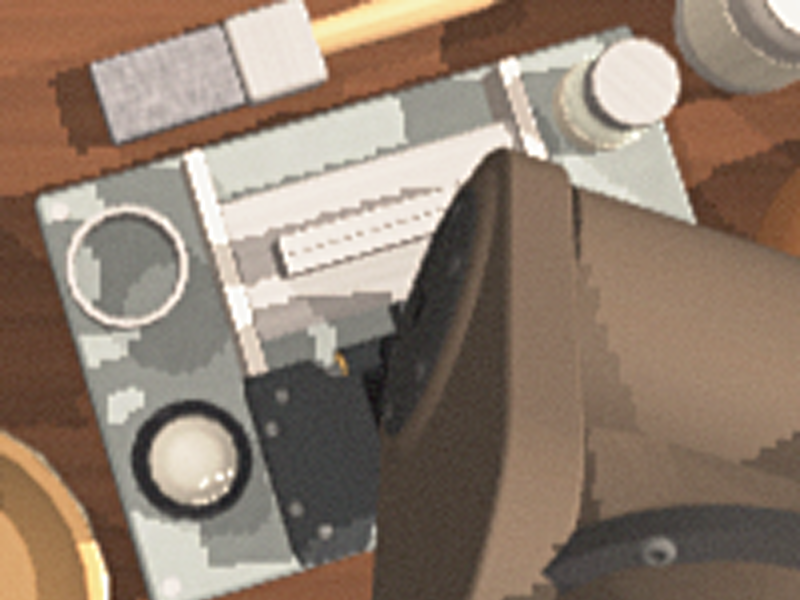

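The scene crop shows a fingertip above each key: left tip at (465,110) over (475,118), right tip at (335,110) over (335,117). I'll widen slightly, keep y, and descend to contact.

Call:
servo_tool([
  [-0.003, 0.003, 0.004, -0.3, 0, 0.4, 0.18],
  [0, 0, 0, 0, 0, 0.4, 0.18],
  [0, 0, 0, 0, 0, 0.3, 0.18],
  [0, 0, 0, 0, 0, 0.2, 0.18],
  [0, 0, 0, 0, 0, 0.2, 0.18],
])

```text
time_s: 7.68
eef_pos: [515.4, -112.1, 83.9]
ee_rot: [0.001, 0.991, 0.132, 0.001]
ft_force: [-1.9, 0.8, 9.1]
grip_width: 55.7
```

```bash
python3 go.py -46 -1 78; python3 ov.py 80 d
```

```text
t 7.67 console xyz(TCP) [-46.   -0.3  83.9] F [-1.9  0.8  9.1] grip 55.7
turn [ 0.0019 -0.0025 -0.0008]
world target [ 515.6 -112.7   78. ] delta cm [-0.    0.07  0.59]
```

View pics/d_scene_raw.png

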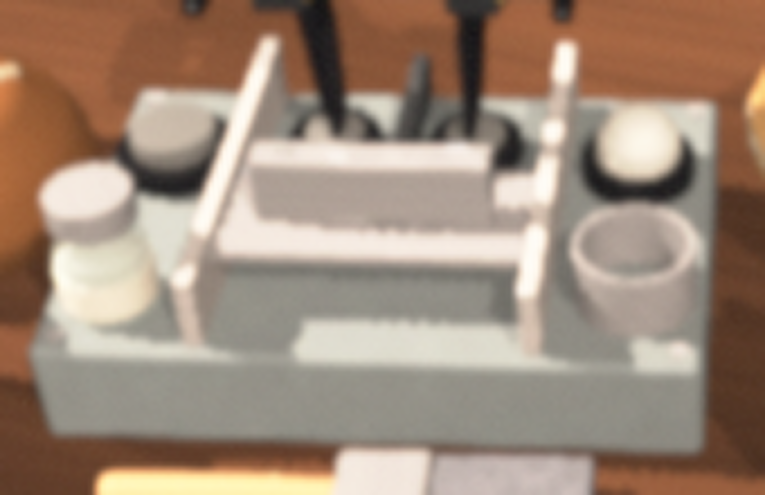

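Call:
servo_tool([
  [0, 0, 0, 0, 0, 0.25, 0.18],
  [0, 0, 0, 0, 0, 0.25, 0.18],
  [0, 0, 0, 0, 0, 0.25, 0.18],
  [0, 0, 0, 0, 0, 0.25, 0.18],
  [0, 0, 0, 0, 0, 0.25, 0.18],
])

```text
time_s: 8.4
eef_pos: [515.4, -112.1, 82.9]
ee_rot: [0.002, 0.991, 0.132, 0.004]
ft_force: [-10.8, 2.5, 38.6]
grip_width: 56.2
```

```bash
python3 go.py -46 -1 78; python3 ov.py 80 e
```

```text
t 8.4 console xyz(TCP) [-46.   -0.3  82.9] F [-10.8   2.5  38.6] grip 56.2
turn [ 0.0056 -0.0076 -0.0004]
world target [ 515.6 -112.7   78. ] delta cm [-0.    0.07  0.49]
```

View pics/e_scene_raw.png

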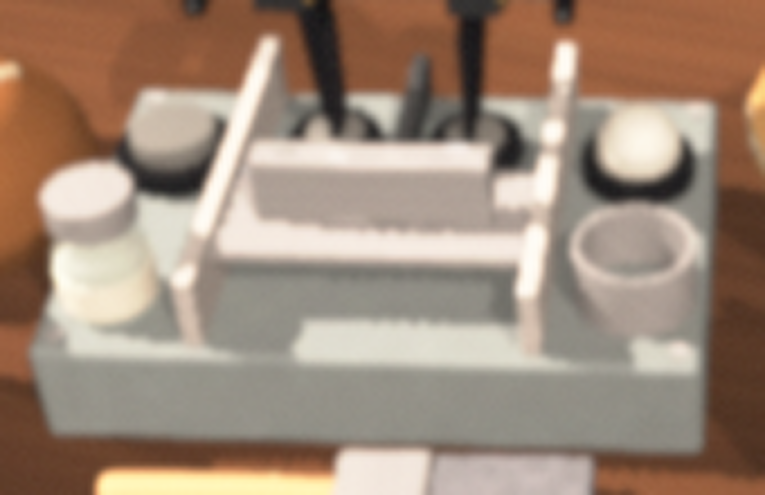

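Force is 39 N and z has stopped at 82.9, about 4 mm higher than expected. I'll compare the key pictures before and during the press.

```bash
python3 - <<'E'
import cv2,numpy as np
a=[cv2.imread(f'pics/{k}_scene_raw.png')[70:170,270:550] for k in 'bcde']
cv2.imwrite('pics/cmp.png',cv2.resize(np.vstack([np.hstack(a[:2]),np.hstack(a[2:])]),(800,286*2)))
E
```

```text
(no output)
```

View pics/cmp.png

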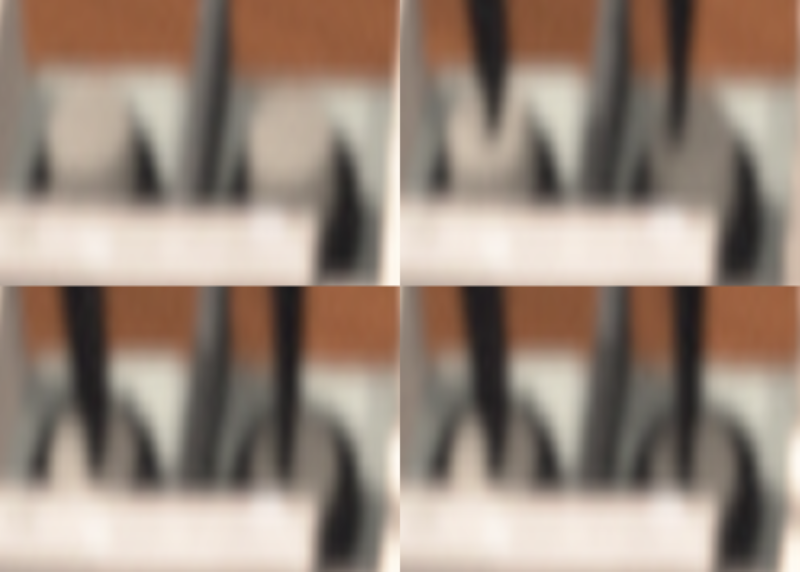

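Both keys are down inside their collars, so they have bottomed. Holding with a lighter bias.

Call:
servo_tool([
  [0, 0, 0, 0, 0, 0.15, 0.18],
  [0, 0, 0, 0, 0, 0.15, 0.18],
  [0, 0, 0, 0, 0, 0.15, 0.18],
  [0, 0, 0, 0, 0, 0.15, 0.18],
  [0, 0, 0, 0, 0, 0.15, 0.18],
])

```text
time_s: 9.12
eef_pos: [515.3, -112.1, 83.2]
ee_rot: [0.003, 0.991, 0.132, 0.006]
ft_force: [-5.8, 1.3, 25.5]
grip_width: 56.0
```

Call:
servo_tool([
  [0, 0, 0, 0, 0, 0.15, 0.18],
  [0, 0, 0, 0, 0, 0.15, 0.18],
  [0, 0, 0, 0, 0, 0.15, 0.18],
  [0, 0, 0, 0, 0, 0.15, 0.18],
  [0, 0, 0, 0, 0, 0.15, 0.18],
])

```text
time_s: 9.75
eef_pos: [515.2, -112.0, 83.3]
ee_rot: [0.004, 0.991, 0.132, 0.008]
ft_force: [-7.7, 1.8, 25.4]
grip_width: 56.4
```

Call:
servo_tool([
  [0.004, -0.005, 0, 0, 0, 0.15, 0.18],
  [0.004, -0.005, 0, 0, 0, 0.15, 0.18],
  [0.003, -0.004, 0, 0, 0, 0.15, 0.18],
  [0.003, -0.004, 0, 0, 0, 0.15, 0.18],
  [0.002, -0.003, 0, 0, 0, 0.15, 0.18],
])

```text
time_s: 10.38
eef_pos: [515.5, -112.2, 83.1]
ee_rot: [-0.001, 0.991, 0.132, -0.001]
ft_force: [-7.8, 1.7, 23.3]
grip_width: 56.5
```

```bash
python3 go.py -46 -1 78; python3 ov.py 80 f
```

```text
t 10.38 console xyz(TCP) [-45.9  -0.4  83.1] F [-7.8  1.7 23.3] grip 56.5
turn [-0.0029  0.0023 -0.    ]
world target [ 515.6 -112.7   78. ] delta cm [-0.01  0.06  0.51]
```

View pics/f_scene_raw.png

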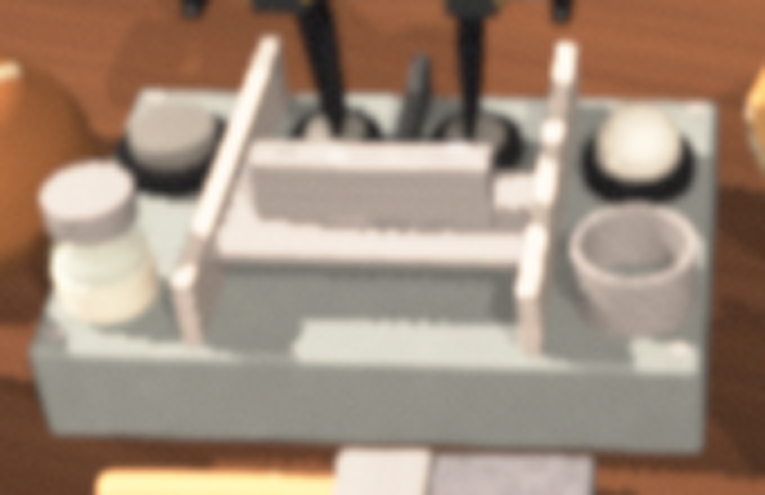

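I'll check the key heights by overlaying the predicted key discs for travel of 8, 4 and 0 mm.

```bash
python3 - <<'E'
from h import *
s=np.load('pose.npy'); t=np.linspace(0,2*np.pi,60)
rows=[]
for f in 'bf':
    src=cv2.imread(f'pics/{f}_scene_raw.png')
    pan=[]
    for z in (70,66,62):
        im=cv2.resize(src[70:170,270:550],None,fx=2.8/2.95,fy=2.8/2.95) if 0 else cv2.resize(src[70:170,270:550],(400,143*2//1))
        fx=400/280; fy=286/100
        for y in(31.2,-33.6):
            for r,zz,col in((14,z,(0,0,255)),(22,62,(0,255,0))):
                p=proj('scene',c2w(s,np.c_[-46.5+r*np.cos(t),y+r*np.sin(t),zz+0*t]))
                p=((p-[180,190]+.5)*4.5-[270,70])*[fx,fy]
                cv2.polylines(im,[p.astype(int)],True,col,1)
        pan.append(im)
    rows.append(np.hstack(pan))
cv2.imwrite('pics/keychk.png',cv2.resize(np.vstack(rows),(800,382)))
E
```

View pics/keychk.png

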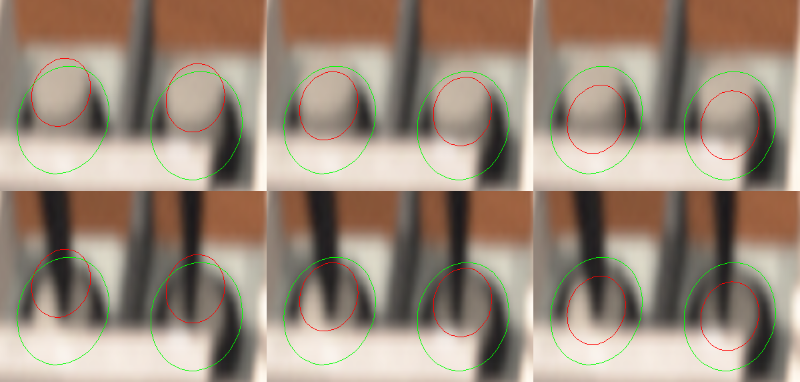

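In the pressed picture both keys line up with the fully-down disc (third panel). Continuing the hold.

Call:
servo_tool([
  [0, 0, 0, 0, 0, 0.15, 0.18],
  [0, 0, 0, 0, 0, 0.15, 0.18],
  [0, 0, 0, 0, 0, 0.15, 0.18],
  [0, 0, 0, 0, 0, 0.15, 0.18],
  [0, 0, 0, 0, 0, 0.15, 0.18],
])

```text
time_s: 11.1
eef_pos: [515.5, -112.1, 83.1]
ee_rot: [0.0, 0.991, 0.132, 0.001]
ft_force: [-6.8, 2.0, 25.0]
grip_width: 55.9
```

Call:
servo_tool([
  [0.001, -0.001, 0, 0, 0, 0.2, 0.18],
  [0.001, -0.001, 0, 0, 0, 0.2, 0.18],
  [0.001, -0.001, 0, 0, 0, 0.2, 0.18],
  [0.001, -0.001, 0, 0, 0, 0.2, 0.18],
  [0.001, -0.001, 0, 0, 0, 0.2, 0.18],
])

```text
time_s: 11.72
eef_pos: [515.5, -112.2, 83.0]
ee_rot: [-0.001, 0.991, 0.132, 0.001]
ft_force: [-9.1, 3.0, 31.1]
grip_width: 55.8
```

Call:
servo_tool([
  [0.001, -0.001, 0, 0, 0, 0.2, 0.18],
  [0.001, -0.001, 0, 0, 0, 0.2, 0.18],
  [0.001, -0.001, 0, 0, 0, 0.2, 0.18],
  [0.001, -0.001, 0, 0, 0, 0.2, 0.18],
  [0.001, -0.001, 0, 0, 0, 0.2, 0.18],
])

```text
time_s: 12.35
eef_pos: [515.5, -112.1, 83.0]
ee_rot: [-0.001, 0.991, 0.132, 0.001]
ft_force: [-9.8, 2.1, 32.0]
grip_width: 56.1
```

Call:
servo_tool([
  [0.001, -0.001, 0, 0, 0, 0.2, 0.18],
  [0.001, -0.001, 0, 0, 0, 0.2, 0.18],
  [0.001, -0.001, 0, 0, 0, 0.2, 0.18],
  [0.001, -0.001, 0, 0, 0, 0.2, 0.18],
  [0.001, -0.001, 0, 0, 0, 0.2, 0.18],
])

```text
time_s: 12.98
eef_pos: [515.5, -112.2, 83.0]
ee_rot: [-0.002, 0.991, 0.133, 0.001]
ft_force: [-8.5, 1.5, 31.3]
grip_width: 56.2
```

Call:
servo_tool([
  [0.001, -0.001, 0, 0, 0, 0.2, 0.18],
  [0.001, -0.001, 0, 0, 0, 0.2, 0.18],
  [0.001, -0.001, 0, 0, 0, 0.2, 0.18],
  [0.001, -0.001, 0, 0, 0, 0.2, 0.18],
  [0.001, -0.001, 0, 0, 0, 0.2, 0.18],
])

```text
time_s: 13.6
eef_pos: [515.5, -112.2, 83.0]
ee_rot: [-0.002, 0.991, 0.133, 0.001]
ft_force: [-9.0, 2.2, 31.0]
grip_width: 56.0
```

```bash
python3 go.py -46 -1 150
```

```text
t 13.6 console xyz(TCP) [-45.9  -0.5  83. ] F [-9.   2.2 31. ] grip 56.0
turn [-0.0036 -0.0022  0.0016]
world target [ 515.6 -112.7  150. ] delta cm [ 0.01  0.03 -6.7 ]
```

The keys have been held for over 5 s. Releasing straight up and looking.

Call:
servo_tool([
  [0, 0, 0, 0, 0, -0.8, 0.18],
  [0, 0, 0, 0, 0, -1.2, 0.18],
  [0, 0, 0, 0, 0, -2, 0.18],
  [0, 0, 0, 0, 0, -2, 0.18],
  [0, 0, 0, 0, 0, -1.5, 0.18],
])

```text
time_s: 14.22
eef_pos: [515.3, -112.5, 160.6]
ee_rot: [-0.002, 0.991, 0.133, 0.001]
ft_force: [0.5, -0.6, 0.4]
grip_width: 56.0
```

```bash
python3 go.py 72 0 155; python3 ov.py 80 g
```

```text
t 14.22 console xyz(TCP) [-46.2  -0.7 160.6] F [ 0.5 -0.6  0.4] grip 56.0
turn [-0.0041 -0.0016  0.0013]
world target [629.2 -80.9 155. ] delta cm [11.82 -0.05  0.58]
```

View pics/g_scene_raw.png

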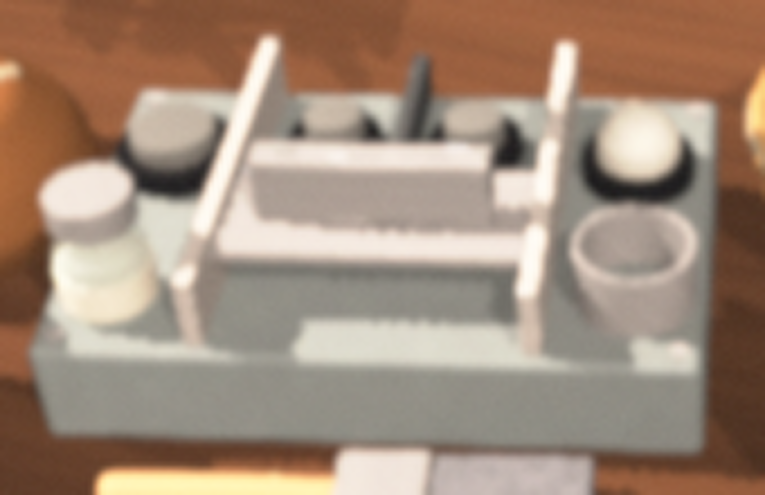

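Both keys are up at (335,117) and (475,118). Now crossing over the tab to its far side.

Call:
servo_tool([
  [-0.004, -0.002, 0.001, 2, 0, 0, 0.18],
  [0, 0, 0, 3, 0, 0, 0.18],
  [0, 0, 0, 3, 0, 0, 0.18],
  [0, 0, 0, 2.5, 0, 0, 0.18],
  [0, 0, 0, 1.5, 0, 0, 0.18],
])

```text
time_s: 14.95
eef_pos: [633.6, -80.5, 157.9]
ee_rot: [-0.0, 0.991, 0.131, -0.001]
ft_force: [0.2, -0.2, 0.1]
grip_width: 55.9
```

```bash
python3 go.py 73 0 108
```

```text
t 14.95 console xyz(TCP) [ 76.4  -0.7 157.9] F [ 0.2 -0.2  0.1] grip 55.9
turn [-0.0004  0.0018 -0.001 ]
world target [630.1 -80.7 108. ] delta cm [-0.33 -0.07  4.99]
```

Call:
servo_tool([
  [0, 0.002, 0, 0, 0, 1.5, 0.18],
  [0, 0, 0, 0, 0, 1.5, 0.18],
  [0, 0, 0, 0, 0, 1.2, 0.18],
  [0, 0, 0, 0, 0, 0.4, 0.18],
  [0, 0, 0, 0, 0, 0, 0.18],
])

```text
time_s: 15.58
eef_pos: [631.3, -80.6, 105.7]
ee_rot: [-0.001, 0.991, 0.131, -0.002]
ft_force: [-0.1, 0.2, 0.2]
grip_width: 56.3
```

```bash
python3 go.py -26 0 108; python3 ov.py 80 h
```

```text
t 15.57 console xyz(TCP) [ 74.1  -0.2 105.7] F [-0.1  0.2  0.2] grip 56.3
turn [-0.0026  0.0039 -0.0012]
world target [ 534.6 -106.5  108. ] delta cm [-1.002e+01 -1.000e-02 -2.000e-01]
```

View pics/h_scene_raw.png

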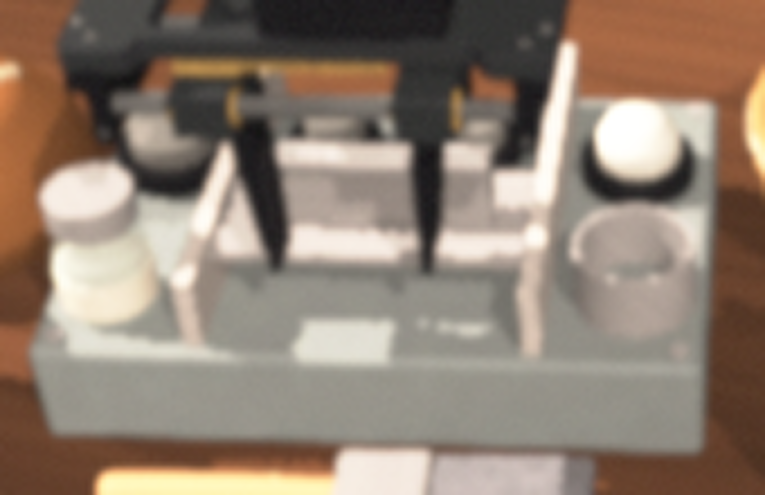

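The tips are on the far side of the tab, at about (278,268) and (428,268) in the crop. Pushing the guard shut.

Call:
servo_tool([
  [-0.002, 0.004, 0, -1, 0, -0.2, 0.18],
  [0, 0, 0, -1.2, 0, 0, 0.18],
  [0, 0, 0, -1.2, 0, 0, 0.18],
  [0, 0, 0, -1.2, 0, 0, 0.18],
  [0, 0, 0, -1.2, 0, 0, 0.18],
])

```text
time_s: 16.3
eef_pos: [572.7, -96.6, 109.5]
ee_rot: [0.0, 0.991, 0.132, 0.002]
ft_force: [2.8, 0.0, -2.1]
grip_width: 56.4
```

```bash
python3 go.py -26 0 108
```

```text
t 16.3 console xyz(TCP) [ 13.4  -0.3 109.5] F [ 2.8  0.  -2.1] grip 56.4
turn [ 0.0015 -0.0044 -0.0007]
world target [ 534.6 -106.5  108. ] delta cm [-3.94 -0.03  0.13]
```

Call:
servo_tool([
  [0, -0.003, 0, -1, 0, 0.1, 0.18],
  [0, 0, 0, -1, 0, 0, 0.18],
  [0, 0, 0, -0.8, 0, 0, 0.18],
  [0, 0, 0, -0.6, 0, 0, 0.18],
  [0, 0, 0, -0.4, 0, 0, 0.18],
])

```text
time_s: 16.92
eef_pos: [534.7, -107.2, 108.9]
ee_rot: [0.001, 0.991, 0.131, 0.003]
ft_force: [21.1, 15.2, -11.7]
grip_width: 56.4
```

```bash
python3 go.py -26 0 108
```

```text
t 16.93 console xyz(TCP) [-26.1  -0.7 108.9] F [ 21.1  15.2 -11.7] grip 56.4
turn [ 0.0026 -0.0053 -0.0018]
world target [ 534.6 -106.5  108. ] delta cm [ 0.01 -0.07  0.09]
```

26 N on the tool, so the guard is at its shut stop. Backing off +x, then rising.

Call:
servo_tool([
  [0, 0, 0, 1, 0, 0, 0.18],
  [0, 0, 0, 1, 0, 0, 0.18],
  [0, 0, 0, 0.5, 0, -2, 0.18],
  [0, 0, 0, 0, 0, -4, 0.18],
  [0, 0, 0, 0, 0, -4, 0.18],
])

```text
time_s: 17.55
eef_pos: [558.6, -99.7, 208.3]
ee_rot: [-0.001, 0.991, 0.131, -0.002]
ft_force: [-0.1, 0.5, -0.1]
grip_width: 56.0
```

Call:
servo_tool([
  [0, 0, 0, -4, 0, -1, 0.18],
  [0, 0, 0, -5, 0, 0, 0.18],
  [0, 0, 0, -5, 0, 0, 0.18],
  [0, 0, 0, -4, 0, 0, 0.18],
  [0, 0, 0, -2, 0, 0, 0.18],
])

```text
time_s: 18.18
eef_pos: [362.9, -152.6, 221.4]
ee_rot: [0.001, 0.991, 0.133, -0.0]
ft_force: [-0.3, -0.3, -0.1]
grip_width: 55.8
```

Call:
servo_tool([
  [0, 0, 0, 0, 0, 0, 0.18],
  [0, 0, 0, 0, 0, 0, 0.18],
  [0, 0, 0, 0, 0, 0, 0.18],
  [0, 0, 0, 0, 0, 0, 0.18],
  [0, 0, 0, 0, 0, 0, 0.18],
])

```text
time_s: 18.8
eef_pos: [364.6, -152.6, 221.5]
ee_rot: [0.001, 0.991, 0.133, -0.0]
ft_force: [-1.1, 0.1, -0.1]
grip_width: 56.4
```

```bash
python3 go.py; python3 ov.py 0 i; python3 - <<'E'
import cv2,numpy as np
a=cv2.imread('pics/a_top_raw.png'); b=cv2.imread('pics/i_top_raw.png')
print(np.abs(a.astype(int)-b).max(2)[:450,:].mean())
E
```

```text
t 18.8 console xyz(TCP) [-202.1   -0.   221.5] F [-1.1  0.1 -0.1] grip 56.4
turn [0.0013 0.0008 0.0023]
9.919527777777779
```

View pics/i_top.png

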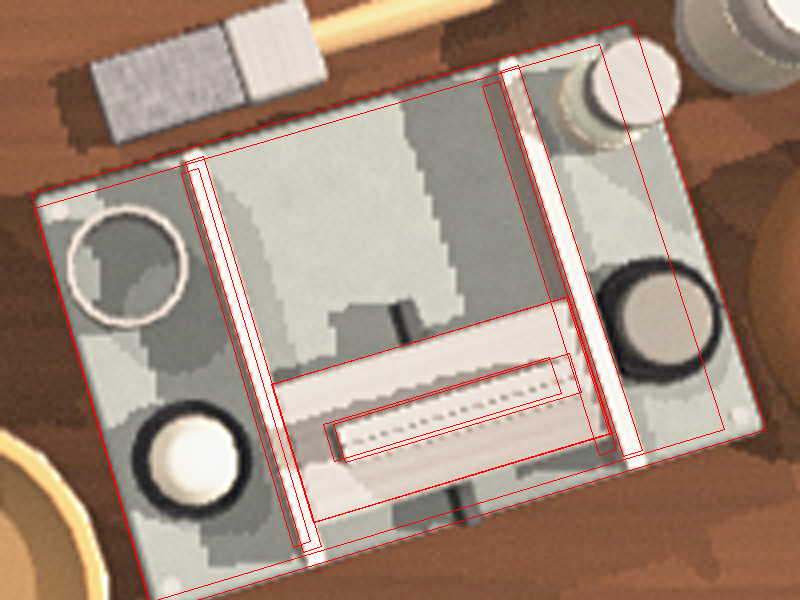

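View pics/i_scene.png

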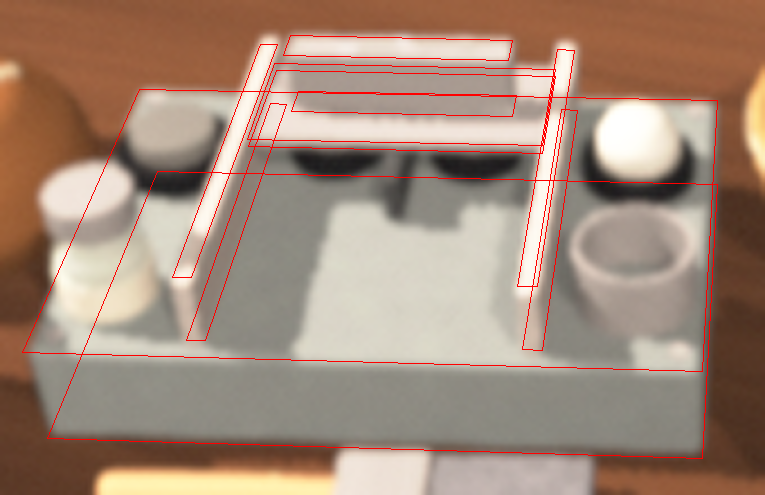

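The guard overlay at opening 0 fits the plate. The jar at (630,85), the cutter at (127,265) and the lamp are where they started, and the hand is clear. Handing in.

```bash
python3 -c "
from plant import bot
print(bot.job_done())"
```

```text
the job is handed in; nothing more can be done
None
```

I finished the interlock reset and handed it in at about 18.8 s of the 61 s allowed; no verdict was reported.

- **Opening the guard:** I pushed it back by the tab's near face until it hit its stop, at about 24 N. The overlay at 80 mm matched the picture.
- **Holding the keys:** I pressed both together, one fingertip on each, and held them for about 5 s at 23–39 N total. In the picture both lined up with the fully-down position.
- **Releasing and closing:** Both keys came back up, seen in the picture. I then pushed the guard shut by the tab's far face until it hit its stop, at about 26 N.

**Last checks:** The final pictures show the guard matching the shut overlay and the stop button untouched. In those crops of the console, the jar, cutter and brush look unmoved, as does the visible edge of the loaf, basket and tin. I did not check the mug in a final picture. The hand is clear of everything.

**Disagreements:**
- The keys bottomed out with the tool about 4 mm higher than the given dimensions predict.
- At the start the guard seemed about 3–5 mm further back than the fitted console pose, so I shifted that pose 2 mm along x. It now sits slightly further shut than where it began.
- The console corner fit was off by up to about 3.6 pixels.

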